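# Plug the beater into the preserving mixer and hold it home

## Task

Lift the beater up and off its hook and stand its winged foot in the drive hub of the mixer base, turning it until the wings drop between the hub's jaws. Slide it fully home, collar down on the jaws, against the hub's ejector spring. Finish still gripping the beater by its grip tab and pressing it home: do not let go, because the spring lifts it out again, and leave the jar and the bottles where they stand.

Things in the scene. Friction and masses are not known exactly. Their poses are not given: they have to be found in the camera images.
- beater: Metal paddle beater, 185 mm tall, about 0.18 kg. Origin at the tip of its foot, z up the stem towards the grip; upright both while hanging and when fitted. Foot, collar and stem below, open loop in the middle, grip tab on top. Hangs by the loop, its x axis along the hook arm. Stem 12 mm diameter, from the collar to z = 65 mm.
- beater_collar (a point): Centre of the underside of the beater's round collar (48 mm diameter, 5 mm thick), 30 mm above the foot's tip; axes as the beater's. Below it four wings in a cross along the x and y axes, each 7 mm thick, 34 mm across the pair, 22 mm tall, lower edges rounded; then a round pilot pin of 8 mm diameter, 8 mm long.
- beater_loop (a point): Inner top corner of the beater's flat six-sided open loop, which rests on the hook arm; 140 mm above the foot's tip. The loop lies in the beater's y-z plane: 78 mm wide, 12 mm thick (x), 8 mm bars, z 61 to 149 mm over all.
- beater_grip (a point): Point on the beater's axis in its black flat-sided grip tab (14 mm thick along x, 28 mm wide along y, 145 to 185 mm above the foot's tip), 172 mm above the foot's tip; axes as the beater's. Gripping across the x faces with the TCP here leaves the fingertips 8 mm above the tab's lower end.
- stand: Fixed steel hook stand. Origin on the table under the hook arm; x runs along the arm from its free end to the post. Arm: 8 mm rod, axis 200 mm above the table, from the post at x = 65 mm to x = -30 mm, then turned up. Post 16 mm thick; nothing stands above the arm. Round foot 120 mm wide, 14 mm high, under the post. Things come off towards -x.
- hook_tip (a point): Top of the hook's turned-up free end, 216 mm above the table (12 mm above the arm's top), 36 mm from the stand's origin towards its -x. A hanging loop must rise more than 12 mm (25 mm is safe, over 50 mm jams the loop) before it can move out over the tip.
- mixer: Fixed mixer motor base, round, 176 mm diameter, 70 mm high, white with a black dial on its -x side; origin at the centre of its underside, z up. The drive hub stands on its top centre.
- drive_mouth (a point): Centre of the drive hub's upper face, 104 mm above the table, z up. Four square aluminium jaws (13 mm wide, 34 mm tall) leave a cross of slots 11 mm wide along this point's x and y axes (every quarter turn is the same). Fully home, the foot's tip is 30 mm below this point; unaligned, the wings rest on the jaws at 8 mm. The hub turns stiffly (0.6 N m).
- spring_pin (a joint): Travel (m) of the ejector pin inside the hub: 0 when up (its top 10 mm below the mouth), 0.020 when the beater is fully home. The spring pushes up with 3 N at 0 and 8 N at 0.020, enough to lift the beater out when it is not held down.
- amber_bottle: Brown glass bottle, 48 mm diameter, 105 mm tall, bystander; origin at the centre of its underside.
- jar: Clear glass jar with white lid, 76 mm diameter, 130 mm tall, bystander; origin at the centre of its underside.
- small_bottle: Clear glass bottle with white cap, 44 mm diameter, 120 mm tall, bystander; origin at the centre of its underside.
Not all that is in view belongs to the job. Leave any pink look-alike of the mixer alone.

How it is judged:
By the outcome, as a careful person would: the job done as asked, in the order asked, and still so for the second after the job is handed in, while the arm keeps its last pose, push and grip.
It also fails if it takes over 48 s, if anything falls off the work surface, if the arm or the gripper's body presses on something with over 40 N, if the wrist force passes 120 N, or if a joint passes its speed limit or range.

## Robot

A 6-joint arm with a two-finger parallel gripper is mounted at the origin on the work surface. World frame = base frame: x ahead of the robot, y to its left, z up, the work surface at z = 0. Lengths are in mm, angles in degrees, forces in N, time in s.
With the tool pointing down it reaches from about 350 to 850 mm from the base axis. Payload 8.1 kg.
Tool frame: the origin (TCP) lies between the finger pads, 19 mm behind the fingertips; this is the grasp point; z points along the fingers, y is the line along which they close (so a half turn about z gives the same grasp; the last joint's range is limited). The gripper opens to 93 mm and grips with 3 to 60 N. Pads are 15 mm wide; open, the fingers measure 128 mm over their backs; the gripper's body (75 mm by 188 mm) begins 65 mm behind the grasp point.
Start: joints at [-76.284, 7.471, 85.268, -0, 87.261, -4.893], TCP at [191.492, -568.627, 237.435] pointing down, gripper open.
Joint ranges: [-169.43, 169.43], [-51.17, 129.36], [1.28, 143.12], [-76.62, 256.62], [0, 156.53], [-152.29, 152.29]. Speed limits (degrees/s): [136.94, 136.94, 159.86, 180, 180, 180].

## Interface

Orientations are given as a 3x3 rotation matrix whose columns are the frame's x, y, z axes.
In Python, from bench import bot gives the robot as it stands.
- The arm moves only by the shell command python3 -m crank 'ROWS'. ROWS is JSON, a list of rows, each a list of 3 entries, a list of its own where there are three numbers: the shift along the tool's x, y, z normalised to -1 to 1, where 1 is 50 cm, then the turn, a rotation vector about the tool's x, y, z normalised to -1 to 1, where 1 is 60 degrees, then the opening, from 0 (shut) to 1 (fully open). In form: [[[dx, dy, dz], [rx, ry, rz], hand], ...]. A call has exactly 8 rows; each row is the pose to reach, as a shift and turn from the pose commanded when the call began, along the tool's axes at that moment; what a row does not reach only later rows make up. A row lasts 1/12 s, in which the tool goes at most 41.7 mm and 7.16 degrees, less where a joint would pass 70% of its speed; a pose out of reach is approached as far as the arm can. A call with a number of a shift or a turn outside -1 to 1 is refused whole. A call with a gripper value outside its range is refused whole. The fingers move at their own pace and stop on an object; the grip force is fixed at half the most. Time passes only in rows, so rows that repeat a pose let the fingers close, or fill a call up. It gives the time, the measured TCP pose, the force, the opening and the grip force at its end, in the units of the state.
- bot.read_state(): the state, without advancing time (a new reading comes with each control period).
- bot.camera(name): name is "side" or "top"; returns a dict with "pixels" (400x640x3 uint8, red, green, blue), "vertical_fov" (degrees; the focal length in pixels is half the picture's height over the tangent of half this angle, whatever the lens; pixels are square), "cx", "cy" (the principal point, pixels), "eye" and "rotation" of the camera in the world. Camera axes: x right, y up, looking along -z (the intrinsics and any distortion apply to the point x, -y, -z); pixel columns grow to the right and rows downward; lengths in mm; the calibration is good to about 2 mm. A picture is of the moment at which its call begins. There is no depth.
- bot.job_done(): hands the job in; it is judged then, once.
The state is a dict: "clock": time; "qpos": joint angles; "qd": joint speeds; "tau": joint torques, N m; "eef_pos": TCP position; "tcp_rot": TCP orientation; "wrist_force": force on the tool from outside, world axes, zero at the start; "moment": the same for the moment, N m; "gripper_width": finger opening in mm; "gripper_force": force on a finger pad.
Only numpy, scipy, OpenCV 4.12 (cv2) and the standard library are available. Lean on these libraries where they do the work, as an engineer would, in place of code of your own. Each camera call takes 0.05 s, during which the arm holds its last target. There are 200 camera calls.

## Working session

There is one attempt and no reset: what is moved stays moved. The work goes in short steps, Python scripts to look and compute and a shell command to move; the robot and the scene stay as the last step left them, time stands still between calls to the robot, and variables do not carry over. Pictures are saved under pics/ and viewed, at most 10 in all, crops included, and the job is handed in when it is done.

```bash
ls; mkdir -p pics; python3 - <<'E'
from bench import bot
import cv2
for n in("top","side"):
    c=bot.camera(n); cv2.imwrite(f"pics/{n}0.png",c["pixels"][:,:,::-1]); print({k:v for k,v in c.items() if k!="pixels"})
print(bot.read_state())
E
```

```text
pics
{'vertical_fov': 50.75182348410323, 'cx': 321.2459076407133, 'cy': 196.9220960248686, 'eye': array([ 331.14344902, -171.69875015, 1365.13146465]), 'rotation': array([[-2.00483721e-02,  9.81531160e-01, -1.90248902e-01],
       [-9.99791797e-01, -2.04048113e-02,  8.53609312e-05],
       [-3.79820852e-03,  1.90211003e-01,  9.81735885e-01]])}
{'vertical_fov': 50.40043765453801, 'cx': 312.25385144342465, 'cy': 200.59807178135725, 'eye': array([-194.33037378,  530.61884276, 1239.10835044]), 'rotation': array([[-0.6600048 ,  0.5492599 , -0.51254973],
       [-0.7511486 , -0.47064689,  0.46289014],
       [ 0.01301705,  0.69051073,  0.72320501]])}
{'clock': 0.1, 'qpos': array([-7.62819714e+01,  7.50881091e+00,  8.53254419e+01,  1.06894147e-03,
        8.72608602e+01, -4.89210484e+00]), 'qd': array([-0.04052662, -0.10199749, -0.1913197 , -0.03353286, -0.09274512,
       -0.06274104]), 'tau': array([ 1.88323370e-04, -5.61345398e+01, -4.93093765e+01,  7.70039647e-02,
        2.91127997e-02, -6.38273673e-05]), 'eef_pos': array([ 191.3956193 , -568.13320135,  236.48983271]), 'tcp_rot': array([[ 9.47712303e-01,  3.19125759e-01, -3.75563161e-04],
       [ 3.19125939e-01, -9.47710937e-01,  1.61709992e-03],
       [ 1.60132922e-04, -1.65239743e-03, -9.99998622e-01]]), 'wrist_force': array([ 0.03413597, -0.62183946, -0.57722354]), 'moment': array([ 0.03160991, -0.02489382, -0.01814484]), 'gripper_force': 0.0, 'gripper_width': 92.77752537121074}
```

View pics/top0.png

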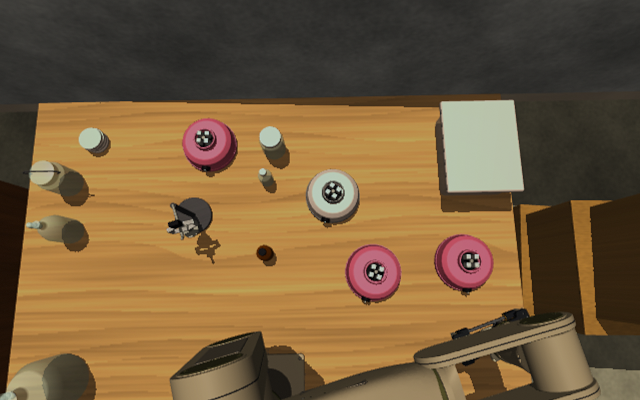

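View pics/side0.png

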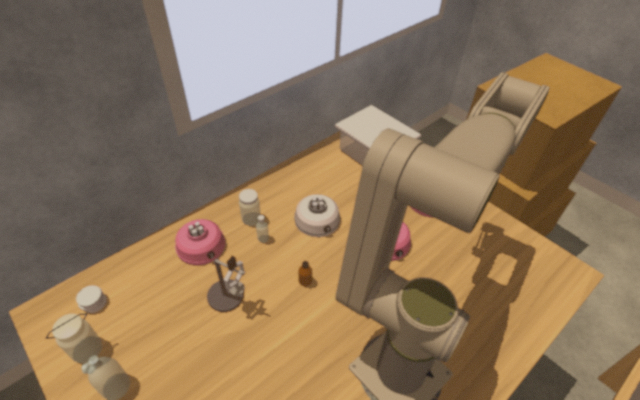

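The top view shows the white mixer hub at about (333,191), the stand foot at (195,216) with the beater at about (182,228), and the amber bottle at (265,254). In the side view the hub is near (318,204) and the beater near (235,275). Next I'll enlarge these areas.

```bash
python3 - <<'E'
import cv2,numpy as np
t=cv2.imread("pics/top0.png");s=cv2.imread("pics/side0.png")
f=lambda im,x,y,w,h,k:cv2.resize(im[y:y+h,x:x+w],None,fx=k,fy=k,interpolation=cv2.INTER_CUBIC)
a=np.hstack([f(t,155,190,65,50,6),f(t,308,170,50,50,6)]) # 390,300
b=np.hstack([f(s,200,240,65,50,6),f(s,293,180,50,50,6)])
cv2.imwrite("pics/crop1.png",np.vstack([a,b]))
E
```

```text
(no output)
```

View pics/crop1.png

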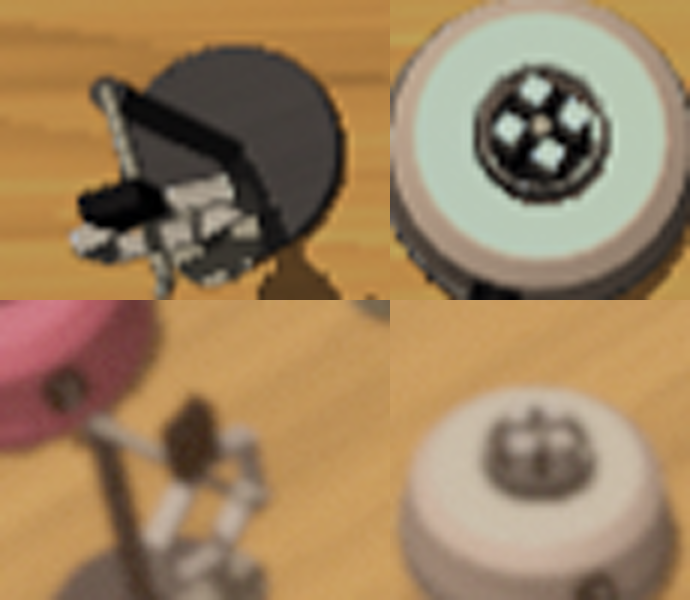

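The crop shows the hook arm running from the post top at about (172,205) to its tip at about (182,238), with the black tab around (175,224). The hub's four jaws are clear around (333,191), so I can measure them.

```bash
cat > h.py <<'E'
import numpy as np,cv2
from bench import bot
def ray(c,u,v):
    f=200/np.tan(np.radians(c["vertical_fov"]/2))
    d=np.array(c["rotation"])@np.array([(u-c["cx"])/f,-(v-c["cy"])/f,-1.]); return np.array(c["eye"]),d/np.linalg.norm(d)
def plane(c,u,v,z):
    e,d=ray(c,u,v); return e+d*(z-e[2])/d[2]
def tri(c1,p1,c2,p2):
    A=0;b=0
    rs=[ray(c1,*p1),ray(c2,*p2)]
    for e,d in rs: P=np.eye(3)-np.outer(d,d);A=A+P;b=b+P@e
    X=np.linalg.solve(A,b); return X,[np.linalg.norm((np.eye(3)-np.outer(d,d))@(X-e)) for e,d in rs]
def pix(c,X):
    f=200/np.tan(np.radians(c["vertical_fov"]/2))
    p=np.array(c["rotation"]).T@(np.array(X)-c["eye"]); return np.array([c["cx"]-f*p[0]/p[2],c["cy"]+f*p[1]/p[2]])
def blobs(m,x,y,w,h,amin=4):
    n,l,s,ce=cv2.connectedComponentsWithStats(m[y:y+h,x:x+w].astype(np.uint8))
    return [(s[i][4],s[i][:4]+[x,y,0,0],ce[i]+[x,y]) for i in range(1,n) if s[i][4]>=amin]
E
python3 - <<'E'
from h import *
np.set_printoptions(precision=1,suppress=True)
t=bot.camera("top");s=bot.camera("side")
it=t["pixels"].astype(int);is_=s["pixels"].astype(int)
print("jaws");g=it.min(2)
J=[]
for a,b,ce in blobs(g>130,322,180,23,23): 
    P=plane(t,*ce,104);print(a,ce,P);J.append(P)
print(blobs((it.max(2)<45),160,215,30,25))
print("top g\n",it.max(2)[216:232,165:190])
print("side g\n",is_.max(2)[300//6+250:285,224:242])
print("arm post",plane(t,172.5,205,204),"tip",plane(t,182,238.5,216))
w=((g>120)).astype(int)
for a,b,ce in blobs(g>120,300,165,70,60,100): print("body",a,b,ce)
print(bot.read_state()["eef_pos"])
E
```

```text
jaws
79 [333.7 182.3] [ 620.6 -210.8  104. ]
14 [331.8 184.4] [ 614.1 -204.9  104. ]
22 [339.2 189.1] [ 598.8 -227.3  104. ]
15 [327.4 190.9] [ 593.8 -191.   104. ]
16 [334.1 195.1] [ 580.3 -211.   104. ]
17 [323.2 200.3] [ 565.  -177.6  104. ]
17 [342.8 200.2] [ 564.1 -237.2  104. ]
[(np.int32(89), array([168, 220,  15,   9]), array([175.5, 223.9])), (np.int32(6), array([170, 231,   4,   2]), array([171.8, 231.7]))]
top g
 [[186 186 185 185 184 185 184 183 180 162 144 150  79  55  67  68  67  66
   66  67  67  69  66  57  52]
 [188 187 187 187 186 187 186 185 187 173 122 156  94  48  66  66  65  66
   67  66  67  67  68  69  68]
 [188 188 188 188 188 189 189 189 191 174  93 147 118  62  67  66  66  66
   66  67  66  66  66  66  65]
 [188 188 188 189 189 190 192 194 198 178  68  95  80  46  56  68  68  66
   64  64  64  62  62  61  64]
 [189 188 189 191 194 195 186 144 145 113  32  27  11   9  28  46  59  63
   61  65  84  97 119 135 132]
 [188 189 192 184 142 144 112  52  50  19  20  23  19   1   1  12  33  83
  143 140 143 147 158 166 164]
 [189 190 181 109  48  49  17  19  19  22 
[... 437 characters left out ...]
 8  20  35  53
   73 104 130 113  80 108 179]
 [179 179 179 168 129  80   9   0   0   0   0   2  25  54  44  47  77 124
  142 145 156 127  69 107 179]
 [173 164 173 171 175 154 137 129  93  37  24  84 139 130  55  53  89 165
  167 164 166 153  69 111 176]
 [180 175 179 171 171 176 184 166  90  88 139 151 175 155  64  52  70 141
  168 167 169 159  71  82 108]
 [189 188 178 170 173 167 128 103  46 103 178 170 169 156  83  53  60 120
  166 132 117 123  79  49  28]
 [188 179 143 160 121 102  45  36  38  70 138 172 171 166 107  49  52  87
  130 117 122 130 134 112  40]]
side g
 []
arm post [541.8 244.8 204. ] tip [446.2 210.2 216. ]
body 1310 [308 169  49  47] [330.9 191.5]
[ 191.4 -568.3  236.8]
```

```bash
python3 - <<'E'
from h import *
np.set_printoptions(precision=1,suppress=True,linewidth=150)
t=bot.camera("top");s=bot.camera("side")
it=t["pixels"].astype(int);I=s["pixels"].astype(int)
print(I.max(2)[252:274,224:242])
B=blobs(I.max(2)<110,225,252,14,22,10);print(B)
bt=[b for b in blobs(it.max(2)<45,160,215,30,14,30)];print(bt)
for b in bt: print("tab",plane(t,*b[2],229))
for b in B:print("side tab",plane(s,*b[2],229),tri(t,bt[0][2],s,b[2]))
# mixer top disc (bright greenish)
m=(it[:,:,1]>it[:,:,0]+5)&(it[:,:,1]>120);m[:165]=0;m[225:]=0;m[:,:305]=0;m[:,360:]=0
c=max(cv2.findContours(m.astype(np.uint8),0,1)[0],key=len);e=cv2.fitEllipse(c);print(e,plane(t,*e[0],70))
d=(it.max(2)<100);
b=max(blobs(d,315,175,35,35,20),key=lambda q:q[0]);print("hub dark",b)
E
```

```text
[[151 175 189 197 198 198 198 197 199 200 199 200 201 205 202 201 201 199]
 [166 188 196 196 199 200 199 197 198 200 201 202 202 202 200 201 199 199]
 [181 195 198 199 200 198 196 190 190 196 200 201 203 200 200 199 199 198]
 [189 197 200 199 199 195 187 176 166 177 188 196 199 200 198 197 196 193]
 [195 200 200 198 198 193 174 143 124 139 159 178 193 197 196 194 193 190]
 [197 200 199 199 194 179 149 107  87  95 120 155 185 193 194 193 190 190]
 [201 201 201 195 181 153 117  83  75  80  93 132 169 188 191 191 189 191]
 [201 202 195 182 155 120  88  77  72  67  79 118 160 182 190 191 191 193]
 [201 198 184 157 122  89  77  71  70  65  76 107 150 177 188 189 188 189]
 [198 191 168 131  93  72  69  68  68  65  72  96 141 174 181 181 181 183]
 [191 183 158 118  75  72  67  65  68  67  71  94 133 161 172 172 170 171]
 [177 174 153 114  76  67  68  65  64  67  62  82 116 149 161 160 152 150]
 [166 167 149 116  78  69  66  64  66  67  70  76 106 133 146 142 127 125]
 [161 159 146 117  78  68  63  68  67  65  67  78  99 120 133 129 118 118]
 [164 161 145 121  88  68  65  66  62  66  74  85 
[... 335 characters left out ...]
194 191 185 178 161 145 138 147 149 143 131 133 145 160 167 160]
 [193 195 196 193 194 190 181 165 161 171 175 170 161 152 154 160 165 161]
 [194 195 194 195 194 191 179 168 171 183 186 183 178 172 168 166 161 149]]
[(np.int32(90), array([228, 257,   9,  14]), array([231.7, 263.6]))]
[(np.int32(88), array([168, 220,  15,   9]), array([175.5, 223.9]))]
tab [485.  225.4 229. ]
side tab [484.2 224.8 229. ] (array([484.6, 225. , 229. ]), [np.float64(0.497000034078005), np.float64(0.4970000340781717)])
((332.4306640625, 192.00396728515625), (39.30125427246094, 40.44605255126953), 93.93006896972656) [ 597.1 -207.2   70. ]
hub dark (np.int32(270), array([322, 181,  22,  23]), array([332.1, 192.9]))
```

```bash
python3 - <<'E'
from h import *
R=bot.read_state();r=R["tcp_rot"];p=R["eef_pos"]
for X in([480,-200,330],): print((r.T@(np.array(X)-p)/500).round(3))
E
```

```text
[ 0.782 -0.514 -0.185]
```

```bash
cat > g.py <<'E'
import sys
from h import *
# target x y z yaw(tool x)
R=bot.read_state();r=R["tcp_rot"];p=R["eef_pos"]
X=np.array([float(a) for a in sys.argv[1:4]]);psi=np.radians(float(sys.argv[4]))
c,s=np.cos(psi),np.sin(psi);T=np.array([[c,s,0],[s,-c,0],[0,0,-1]])
from scipy.spatial.transform import Rotation as Q
print("shift",(r.T@(X-p)/500).round(4),"turn",(Q.from_matrix(r.T@T).as_rotvec(degrees=True)/60).round(4))
E
python3 -m crank '[[[0.78,-0.51,-0.18],[0,0,-0.9],0.7],[[0.78,-0.51,-0.18],[0,0,-0.9],0.6],[[0.78,-0.51,-0.18],[0,0,-0.9],0.5],[[0.78,-0.51,-0.18],[0,0,-0.9],0.5],[[0.78,-0.51,-0.18],[0,0,-0.9],0.5],[[0.78,-0.51,-0.18],[0,0,-0.9],0.5],[[0.78,-0.51,-0.18],[0,0,-0.9],0.5],[[0.78,-0.51,-0.18],[0,0,-0.9],0.5]]'; python3 g.py 484.6 225 320 109.9
```

```text
clock: 0.97
eef_pos: [394.7, -309.7, 301.2]
tcp_rot: [[0.292, 0.956, 0.0], [0.956, -0.292, -0.0], [-0.0, 0.0, -1.0]]
wrist_force: [0.4, 0.5, 0.2]
gripper_width: 47.7
gripper_force: 0.0
shift [ 1.0752 -0.1407 -0.0378] turn [ 3.00e-04  3.00e-04 -6.15e-01]
```

```bash
python3 -m crank '[[[0.65,-0.08,-0.05],[0,0,-0.61],0.5],[[0.65,-0.08,-0.05],[0,0,-0.61],0.5],[[0.65,-0.08,-0.05],[0,0,-0.61],0.5],[[0.65,-0.08,-0.05],[0,0,-0.61],0.5],[[0.65,-0.08,-0.05],[0,0,-0.61],0.5],[[0.65,-0.08,-0.05],[0,0,-0.61],0.5],[[0.65,-0.08,-0.05],[0,0,-0.61],0.5],[[0.65,-0.08,-0.05],[0,0,-0.61],0.5]]'; python3 g.py 484.6 225 320 109.9
```

```text
clock: 1.63
eef_pos: [452.8, 13.1, 326.2]
tcp_rot: [[-0.33, 0.944, 0.001], [0.944, 0.33, 0.0], [-0.0, 0.001, -1.0]]
wrist_force: [0.2, -0.5, -0.8]
gripper_width: 46.3
gripper_force: 0.0
shift [0.3791 0.1997 0.0125] turn [ 0.001   0.0001 -0.0109]
```

```bash
python3 -m crank '[[[0.37,0.2,0.012],[0,0,-0.01],0.5],[[0.37,0.2,0.012],[0,0,-0.01],0.5],[[0.37,0.2,0.012],[0,0,-0.01],0.5],[[0.37,0.2,0.012],[0,0,-0.01],0.5],[[0.37,0.2,0.012],[0,0,-0.01],0.5],[[0.37,0.2,0.012],[0,0,-0.01],0.5],[[0.37,0.2,0.012],[0,0,-0.01],0.5],[[0.37,0.2,0.012],[0,0,-0.01],0.5]]'; python3 g.py 484.6 225 237 109.9
```

```text
clock: 2.3
eef_pos: [486.3, 218.1, 319.4]
tcp_rot: [[-0.34, 0.94, -0.001], [0.94, 0.34, -0.001], [-0.0, -0.001, -1.0]]
wrist_force: [0.6, -0.2, 0.1]
gripper_width: 46.2
gripper_force: 0.0
shift [0.0142 0.0016 0.1647] turn [-0.0008  0.0005 -0.0005]
```

```bash
python3 -m crank '[[[0.013,0.002,0.03],[0,0,0],0.5],[[0.013,0.002,0.08],[0,0,0],0.5],[[0.013,0.002,0.12],[0,0,0],0.5],[[0.013,0.002,0.15],[0,0,0],0.5],[[0.013,0.002,0.164],[0,0,0],0.5],[[0.013,0.002,0.164],[0,0,0],0.5],[[0.013,0.002,0.164],[0,0,0],0.5],[[0.013,0.002,0.164],[0,0,0],0.5]]'; python3 g.py 484.6 225 237 109.9; python3 - <<'E'
from h import *
f=lambda im,x,y,w,h,k:cv2.resize(im[y:y+h,x:x+w,::-1],None,fx=k,fy=k,interpolation=cv2.INTER_CUBIC)
a=bot.camera("top")["pixels"];b=bot.camera("side")["pixels"]
cv2.imwrite("pics/g1.png",np.hstack([f(a,150,180,80,80,5),f(b,190,220,80,80,5)]))
E
```

```text
clock: 2.97
eef_pos: [486.0, 224.3, 239.3]
tcp_rot: [[-0.338, 0.941, 0.002], [0.941, 0.338, 0.001], [-0.0, 0.002, -1.0]]
wrist_force: [-0.8, -0.2, -0.1]
gripper_width: 46.4
gripper_force: 0.0
shift [ 0.0023 -0.0022  0.0046] turn [ 0.0022  0.0001 -0.0024]
```

View pics/g1.png

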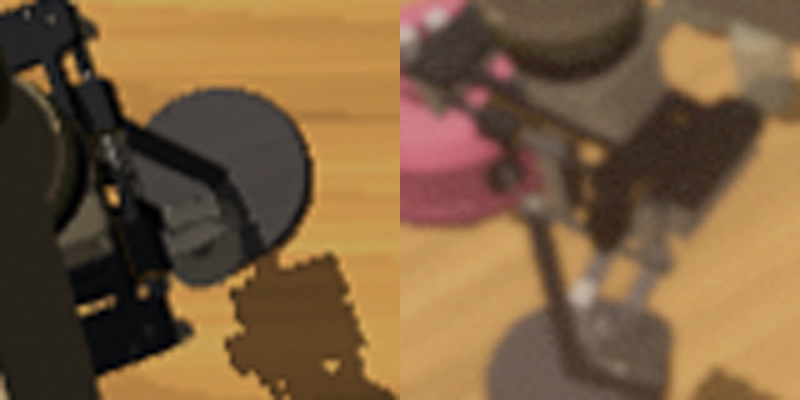

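The gripper straddles the tab, which its body hides. No contact force shows, so I'm closing the fingers.

```bash
python3 -m crank '[[[0.002,-0.002,0.004],[0,0,0],0.4],[[0.002,-0.002,0.004],[0,0,0],0.3],[[0.002,-0.002,0.004],[0,0,0],0.2],[[0.002,-0.002,0.004],[0,0,0],0.1],[[0.002,-0.002,0.004],[0,0,0],0],[[0.002,-0.002,0.004],[0,0,0],0],[[0.002,-0.002,0.004],[0,0,0],0],[[0.002,-0.002,0.004],[0,0,0],0]]'; python3 g.py 484.6 225 262 109.9
```

```text
clock: 3.73
eef_pos: [484.1, 225.4, 235.8]
tcp_rot: [[-0.339, 0.941, 0.0], [0.941, 0.339, 0.0], [0.0, 0.0, -1.0]]
wrist_force: [0.4, 1.7, 0.4]
gripper_width: 14.0
gripper_force: 30.0
shift [-0.0011  0.0007 -0.0523] turn [ 0.0004 -0.0001 -0.0014]
```

```bash
python3 -m crank '[[[0,0,-0.02],[0,0,0],0],[[0,0,-0.035],[0,0,0],0],[[0,0,-0.052],[0,0,0],0],[[0,0,-0.052],[0,0,0],0],[[0,0,-0.052],[0,0,0],0],[[0,0,-0.052],[0,0,0],0],[[0,0,-0.052],[0,0,0],0],[[0,0,-0.052],[0,0,0],0]]'
python3 -m crank '[[[0,-0.02,0],[0,0,0],0],[[0,-0.06,0],[0,0,0],0],[[0,-0.1,0],[0,0,0],0],[[0,-0.14,0],[0,0,0],0],[[0,-0.18,0],[0,0,0],0],[[0,-0.2,0],[0,0,0],0],[[0,-0.2,0],[0,0,0],0],[[0,-0.2,0],[0,0,0],0]]';python3 g.py 597 -207.8 330 54.5
```

```text
clock: 4.4
eef_pos: [483.6, 225.2, 261.1]
tcp_rot: [[-0.339, 0.941, -0.001], [0.941, 0.339, -0.0], [0.0, -0.001, -1.0]]
wrist_force: [0.2, -0.1, -1.2]
gripper_width: 13.6
gripper_force: 30.0
clock: 5.07
eef_pos: [389.9, 191.4, 261.7]
tcp_rot: [[-0.339, 0.941, 0.001], [0.941, 0.339, 0.0], [-0.0, 0.001, -1.0]]
wrist_force: [0.1, 0.0, -1.4]
gripper_width: 13.7
gripper_force: 30.0
shift [-0.8916  0.1193 -0.1364] turn [ 8.000e-04 -4.000e-04  9.218e-01]
```

```bash
python3 -m crank '[[[0,0,-0.06],[0,0,0],0],[[0,0,-0.12],[0,0,0],0],[[-0.03,0,-0.18],[0,0,0.05],0],[[-0.09,0.01,-0.18],[0,0,0.15],0],[[-0.16,0.02,-0.18],[0,0,0.25],0],[[-0.23,0.03,-0.18],[0,0,0.35],0],[[-0.3,0.04,-0.18],[0,0,0.45],0],[[-0.37,0.05,-0.18],[0,0,0.5],0]]';python3 g.py 597 -207.8 350 54.5
```

```text
clock: 5.73
eef_pos: [477.5, 24.2, 351.5]
tcp_rot: [[0.183, 0.983, 0.0], [0.983, -0.183, 0.0], [0.0, 0.0, -1.0]]
wrist_force: [1.5, 0.3, -2.3]
gripper_width: 13.9
gripper_force: 30.0
shift [-0.4125  0.3198  0.0031] turn [ 3.000e-04 -2.000e-04  4.163e-01]
```

```bash
python3 -m crank '[[[-0.06,0.03,0],[0,0,0.08],0],[[-0.12,0.08,0],[0,0,0.16],0],[[-0.18,0.13,0],[0,0,0.24],0],[[-0.24,0.18,0],[0,0,0.32],0],[[-0.3,0.23,0],[0,0,0.4],0],[[-0.35,0.27,0],[0,0,0.42],0],[[-0.39,0.3,0],[0,0,0.42],0],[[-0.41,0.316,0],[0,0,0.42],0]]';python3 -m crank '[[[0,0,0],[0,0,0],0],[[0,0,0],[0,0,0],0],[[0,0,0],[0,0,0],0],[[0,0,0],[0,0,0],0],[[0,0,0],[0,0,0],0],[[0,0,0],[0,0,0],0],[[0,0,0],[0,0,0],0],[[0,0,0],[0,0,0],0]]';python3 g.py 597 -207.8 300 54.5; python3 - <<'E'
from h import *
f=lambda im,x,y,w,h,k:cv2.resize(im[y:y+h,x:x+w,::-1],None,fx=k,fy=k,interpolation=cv2.INTER_CUBIC)
a=bot.camera("top")["pixels"];b=bot.camera("side")["pixels"]
cv2.imwrite("pics/g2.png",np.hstack([f(a,293,150,80,100,5),f(b,278,140,80,100,5)]))
E
```

```text
clock: 6.4
eef_pos: [596.6, -207.5, 349.6]
tcp_rot: [[0.581, 0.814, -0.002], [0.814, -0.581, -0.0], [-0.001, -0.001, -1.0]]
wrist_force: [-0.8, 1.0, -1.5]
gripper_width: 14.0
gripper_force: 30.0
clock: 7.07
eef_pos: [595.3, -203.5, 352.0]
tcp_rot: [[0.579, 0.815, 0.0], [0.815, -0.579, -0.0], [0.0, 0.0, -1.0]]
wrist_force: [0.2, 0.5, -2.0]
gripper_width: 13.8
gripper_force: 30.0
shift [-0.005   0.0078  0.1039] turn [ 0.0004 -0.0001  0.0023]
```

View pics/g2.png

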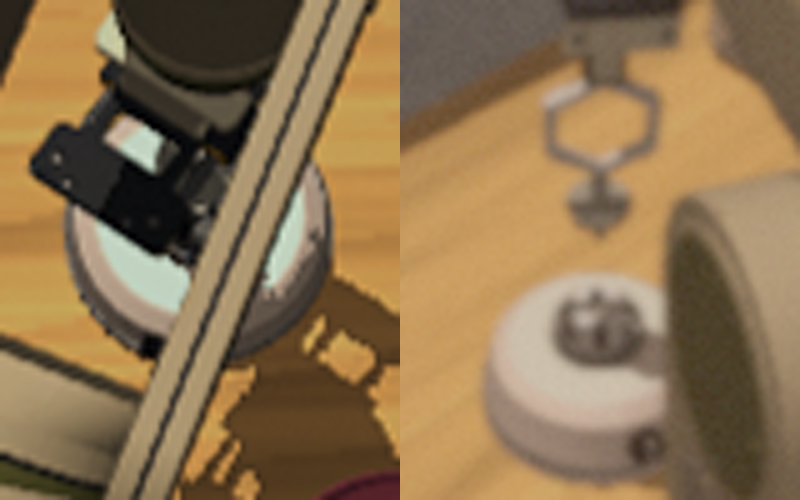

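The side view shows the beater hanging upright in the gripper, with its collar at about (318,181), its pin tip at about (318,187), and the hub below near (318,204). I'll check these against projected positions and go down to just above the hub.

```bash
python3 -m crank '[[[-0.005,0.008,0.02],[0,0,0],0],[[-0.005,0.008,0.04],[0,0,0],0],[[-0.005,0.008,0.07],[0,0,0],0],[[-0.005,0.008,0.09],[0,0,0],0],[[-0.005,0.008,0.1],[0,0,0],0],[[-0.005,0.008,0.1],[0,0,0],0],[[-0.005,0.008,0.1],[0,0,0],0],[[-0.005,0.008,0.1],[0,0,0],0]]'; python3 - <<'E'
from h import *
np.set_printoptions(precision=1,suppress=True,linewidth=150)
b=bot.camera("side");p=bot.read_state()["eef_pos"];I=b["pixels"]
print(p,"tip",pix(b,p-[0,0,172]),"collar",pix(b,p-[0,0,142]),"hub",pix(b,[597,-207.8,104]))
g=I.max(2)
f=lambda im,x,y,w,h,k:cv2.resize(im[y:y+h,x:x+w,::-1],None,fx=k,fy=k,interpolation=cv2.INTER_CUBIC)
cv2.imwrite("pics/g3.png",f(I,288,160,60,60,10))
E
python3 g.py 597 -207.8 278 54.5
```

```text
clock: 7.83
eef_pos: [597.4, -208.4, 302.5]
tcp_rot: [[0.579, 0.815, 0.001], [0.815, -0.579, -0.0], [0.0, 0.001, -1.0]]
wrist_force: [1.0, -0.7, -1.5]
gripper_width: 14.0
gripper_force: 30.0
[ 597.5 -208.4  302.7] tip [317.2 195.8] collar [317.4 190. ] hub [317. 201.]
shift [ 0.0004 -0.0016  0.0495] turn [ 0.0015 -0.0003  0.0018]
```

View pics/g3.png

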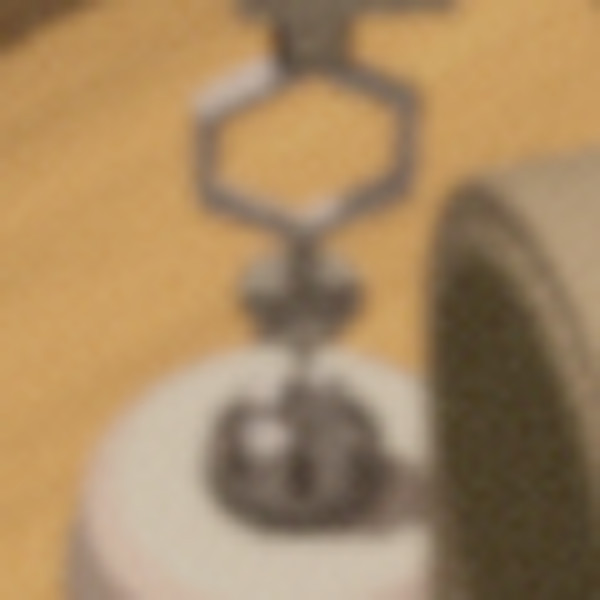

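Pin and hub line up in the image at x≈318. I'm lowering gently.

```bash
python3 -m crank '[[[0,-0.001,0.02],[0,0,0],0],[[0,-0.001,0.035],[0,0,0],0],[[0,-0.001,0.05],[0,0,0],0],[[0,-0.001,0.06],[0,0,0],0],[[0,-0.001,0.066],[0,0,0],0],[[0,-0.001,0.072],[0,0,0],0],[[0,-0.001,0.078],[0,0,0],0],[[0,-0.001,0.078],[0,0,0],0]]';python3 g.py 597 -207.8 245 54.5
```

```text
clock: 8.55
eef_pos: [596.6, -207.9, 262.5]
tcp_rot: [[0.579, 0.815, -0.0], [0.815, -0.579, 0.0], [-0.0, -0.0, -1.0]]
wrist_force: [-1.0, 0.2, 1.2]
gripper_width: 13.9
gripper_force: 30.0
shift [0.0006 0.0005 0.035 ] turn [-0.0002  0.      0.0018]
```

The force is just the spring's and the depth is already past the unaligned stop, so the wings are in the slots. Pressing home.

```bash
python3 -m crank '[[[0,0,0.006],[0,0,0],0],[[0,0,0.012],[0,0,0],0],[[0,0,0.018],[0,0,0],0],[[0,0,0.024],[0,0,0],0],[[0,0,0.03],[0,0,0],0],[[0,0,0.034],[0,0,0],0],[[0,0,0.036],[0,0,0],0],[[0,0,0.036],[0,0,0],0]]';python3 g.py 597 -207.8 245 54.5
```

```text
clock: 9.22
eef_pos: [597.1, -208.1, 245.8]
tcp_rot: [[0.579, 0.815, 0.001], [0.815, -0.579, -0.001], [0.0, 0.002, -1.0]]
wrist_force: [-2.5, 0.3, 8.1]
gripper_width: 13.9
gripper_force: 30.0
shift [ 0.0004 -0.0005  0.0015] turn [ 0.0015 -0.0003  0.0019]
```

```bash
python3 -m crank '[[[0,0,0.001],[0,0,0],0],[[0,0,0.002],[0,0,0],0],[[0,0,0.003],[0,0,0],0],[[0,0,0.004],[0,0,0],0],[[0,0,0.004],[0,0,0],0],[[0,0,0.004],[0,0,0],0],[[0,0,0.004],[0,0,0],0],[[0,0,0.004],[0,0,0],0]]';python3 g.py 597 -207.8 245 54.5;  python3 - <<'E'
from h import *
b=bot.camera("side")["pixels"]
cv2.imwrite("pics/g4.png",cv2.resize(b[160:230,288:358,::-1],None,fx=8,fy=8,interpolation=cv2.INTER_CUBIC))
E
```

```text
clock: 9.88
eef_pos: [597.4, -208.1, 245.7]
tcp_rot: [[0.579, 0.815, 0.003], [0.815, -0.579, -0.001], [0.001, 0.003, -1.0]]
wrist_force: [-4.8, 3.5, 16.9]
gripper_width: 13.9
gripper_force: 30.0
shift [-0.0001 -0.001   0.0013] turn [ 0.0032 -0.0009  0.002 ]
```

View pics/g4.png

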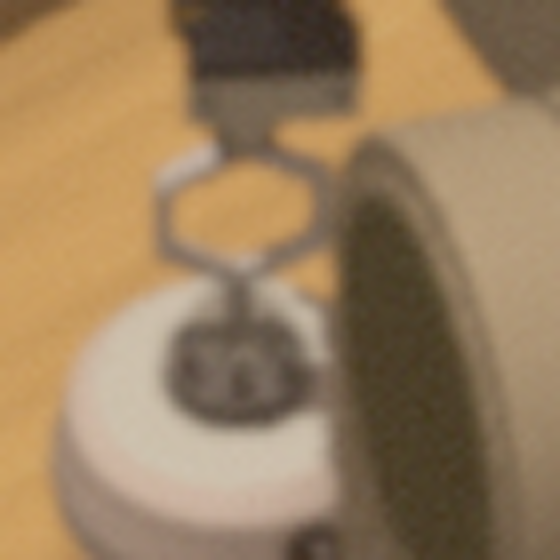

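The picture shows the collar seated on the hub at about (318,204), with the tab still gripped. TCP height is 245.7 (246 is home) and did not change when the push rose from 8.1 to 16.9 N, so it is solidly home. Handing in.

```bash
python3 -c "
from bench import bot
print(bot.job_done())"
```

```text
the job is handed in; nothing more can be done
None
```

The beater is off its hook and fully home in the white mixer's hub, collar down on the jaws, still gripped and pressed with about 17 N; handed in at about 10 s, with the jar and bottles never approached.

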